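# Lay the chaser's punches over to the other rest in working order

## Task

The four punches lie in the full tool rest in the order in which the chaser will use them. Move them all to the empty rest, one to each notch, in the same order from left to right as they lie now (seen from the robot) and with their working ends still pointing away from you. Lay each one down in its notch rather than dropping it, level across both rails and centred between them.

Things in the scene. Friction and masses are not known exactly. Their poses are not given: they have to be found in the camera images.
- dome: Punch of 14 mm square steel bar, 135 mm long with a round struck end; working end a polished ball 28 mm in diameter; 181 mm long, about 280 g. Origin on the bar's axis, 50 mm behind the front end of the square bar, within 20 mm of the balance point; x axis along the bar to the working end. Starts level in a notch, origin at z = 42 mm and within 8 mm of midway between the rails.
- chisel: Punch of 14 mm square steel bar, 135 mm long with a round struck end; working end a thin flat blade that flares to 38 mm wide; 181 mm long, about 240 g. Origin on the bar's axis, 50 mm behind the front end of the square bar, within 20 mm of the balance point; x axis along the bar to the working end. Starts level in a notch, origin at z = 42 mm and within 8 mm of midway between the rails.
- tracer: Punch of 14 mm square steel bar, 135 mm long with a round struck end; working end a long slender taper to a 3 mm point; 195 mm long, about 230 g. Origin on the bar's axis, 50 mm behind the front end of the square bar, within 20 mm of the balance point; x axis along the bar to the working end. Starts level in a notch, origin at z = 42 mm and within 8 mm of midway between the rails.
- planisher: Punch of 14 mm square steel bar, 135 mm long with a round struck end; working end a square block 30 x 30 mm; 167 mm long, about 320 g. Origin on the bar's axis, 50 mm behind the front end of the square bar, within 20 mm of the balance point; x axis along the bar to the working end. Starts level in a notch, origin at z = 42 mm and within 8 mm of midway between the rails.
- seat_dome: Notch of the full rest in which the dome lies at the start: fixed, one of four alike side by side, 66 mm wide; it shows the dome's place in the row. Flat floor 18 mm wide at z = 35 mm, 45 degree flanks up to a 46 mm mouth at z = 49 mm, in both rails. Origin at table height under the near rail; x along the notch away from the robot, y along the row to the robot's left.
- seat_chisel: Notch of the full rest in which the chisel lies at the start: fixed, one of four alike side by side, 66 mm wide; it shows the chisel's place in the row. Flat floor 18 mm wide at z = 35 mm, 45 degree flanks up to a 46 mm mouth at z = 49 mm, in both rails. Origin at table height under the near rail; x along the notch away from the robot, y along the row to the robot's left.
- seat_tracer: Notch of the full rest in which the tracer lies at the start: fixed, one of four alike side by side, 66 mm wide; it shows the tracer's place in the row. Flat floor 18 mm wide at z = 35 mm, 45 degree flanks up to a 46 mm mouth at z = 49 mm, in both rails. Origin at table height under the near rail; x along the notch away from the robot, y along the row to the robot's left.
- seat_planisher: Notch of the full rest in which the planisher lies at the start: fixed, one of four alike side by side, 66 mm wide; it shows the planisher's place in the row. Flat floor 18 mm wide at z = 35 mm, 45 degree flanks up to a 46 mm mouth at z = 49 mm, in both rails. Origin at table height under the near rail; x along the notch away from the robot, y along the row to the robot's left.
- rest_b: Empty tool rest, fixed, 110 x 284 x 51 mm: base board 8 mm thick, two wooden rails 14 mm thick, 72 mm apart between centres, notched like the full rest. Origin at table height under the near rail's middle; x away from the robot, y along the row to its left. Notches at y = 99, 33, -33, -99 mm, from left to right. A punch lying right has its origin at x 36, z 42 mm and its x axis along the rest's.
- rest_a: Frame of the full rest, of pale wood, fixed, with the four seats on it: base board 110 x 284 mm, 8 mm thick, and the end blocks of the two rails, 51 mm high; open between the rails. Origin and axes as those of rest_b; the seats stand at the same y = 99, 33, -33, -99 mm. Either rest may be on the robot's left; each is turned by its own angle of up to 0.25 rad.
There are look-alikes about, which are no part of the job. Leave any blue or purple look-alike of the tracer alone.

How it is judged:
At the end, for the whole second after the job is handed in: Each punch lies in the rest_b notch of the same place from the left as its seat in rest_a: within 10 mm across, 12 mm along, 5 mm in height and 0.12 rad of lying right (see rest_b), working end away from the robot; all released and at rest (((y of seat_dome in the frame of rest_a between 0.089 and 0.109 m and y of dome in the frame of rest_b between 0.089 and 0.109 m) or (y of seat_dome in the frame of rest_a between 0.023 and 0.043 m and y of dome in the frame of rest_b between 0.023 and 0.043 m) or (y of seat_dome in the frame of rest_a between -0.043 and -0.023 m and y of dome in the frame of rest_b between -0.043 and -0.023 m) or (y of seat_dome in the frame of rest_a between -0.109 and -0.089 m and y of dome in the frame of rest_b between -0.109 and -0.089 m)) and x of dome in the frame of rest_b between 0.024 and 0.048 m and z of dome in the frame of rest_b between 0.037 and 0.047 m and angle between the x axis of each of dome, chisel, tracer, planisher and the x axis of rest_b, either way round below 0.12 rad and x of rest_b in the frame of dome below 0 m and linear speed of each of dome, chisel, tracer, planisher below 0.02 m/s and angular speed of each of dome, chisel, tracer, planisher below 0.2 rad/s and contact force between the fingers and dome below 0.05 N and ((y of seat_chisel in the frame of rest_a between 0.089 and 0.109 m and y of chisel in the frame of rest_b between 0.089 and 0.109 m) or (y of seat_chisel in the frame of rest_a between 0.023 and 0.043 m and y of chisel in the frame of rest_b between 0.023 and 0.043 m) or (y of seat_chisel in the frame of rest_a between -0.043 and -0.023 m and y of chisel in the frame of rest_b between -0.043 and -0.023 m) or (y of seat_chisel in the frame of rest_a between -0.109 and -0.089 m and y of chisel in the frame of rest_b between -0.109 and -0.089 m)) and x of chisel in the frame of rest_b between 0.024 and 0.048 m and z of chisel in the frame of rest_b between 0.037 and 0.047 m and x of rest_b in the frame of chisel below 0 m and contact force between the fingers and chisel below 0.05 N and ((y of seat_tracer in the frame of rest_a between 0.089 and 0.109 m and y of tracer in the frame of rest_b between 0.089 and 0.109 m) or (y of seat_tracer in the frame of rest_a between 0.023 and 0.043 m and y of tracer in the frame of rest_b between 0.023 and 0.043 m) or (y of seat_tracer in the frame of rest_a between -0.043 and -0.023 m and y of tracer in the frame of rest_b between -0.043 and -0.023 m) or (y of seat_tracer in the frame of rest_a between -0.109 and -0.089 m and y of tracer in the frame of rest_b between -0.109 and -0.089 m)) and x of tracer in the frame of rest_b between 0.024 and 0.048 m and z of tracer in the frame of rest_b between 0.037 and 0.047 m and x of rest_b in the frame of tracer below 0 m and contact force between the fingers and tracer below 0.05 N and ((y of seat_planisher in the frame of rest_a between 0.089 and 0.109 m and y of planisher in the frame of rest_b between 0.089 and 0.109 m) or (y of seat_planisher in the frame of rest_a between 0.023 and 0.043 m and y of planisher in the frame of rest_b between 0.023 and 0.043 m) or (y of seat_planisher in the frame of rest_a between -0.043 and -0.023 m and y of planisher in the frame of rest_b between -0.043 and -0.023 m) or (y of seat_planisher in the frame of rest_a between -0.109 and -0.089 m and y of planisher in the frame of rest_b between -0.109 and -0.089 m)) and x of planisher in the frame of rest_b between 0.024 and 0.048 m and z of planisher in the frame of rest_b between 0.037 and 0.047 m and x of rest_b in the frame of planisher below 0 m and contact force between the fingers and planisher below 0.05 N); the robot touches nothing.
It fails at once if a punch is dropped (falls free from more than about 10 mm) ((contact force between the fingers and dome below 0.02 N and linear speed of dome above 0.45 m/s) or (contact force between the fingers and chisel below 0.02 N and linear speed of chisel above 0.45 m/s) or (contact force between the fingers and tracer below 0.02 N and linear speed of tracer above 0.45 m/s) or (contact force between the fingers and planisher below 0.02 N and linear speed of planisher above 0.45 m/s)).
It also fails if it takes over 109 s, if anything falls off the work surface, if the arm or the gripper's body presses on something with over 40 N, if the wrist force passes 120 N, or if a joint passes its speed limit or range.

## Robot

A 6-joint arm with a two-finger parallel gripper is mounted at the origin on the work surface. World frame = base frame: x ahead of the robot, y to its left, z up, the work surface at z = 0. Lengths are in m, angles in rad, forces in N, time in s.
With the tool pointing down it reaches from about 0.425 to 0.95 m from the base axis. Payload 3.5 kg.
Tool frame: the origin (TCP) lies at the very end of the fingers, on their centre line; the grasp point (between the pads) lies ctrl.pinch_z behind it (ctrl.pinch_z is the distance from the TCP to the grasp point, in m); z points along the fingers, y is the line along which they close (so a half turn about z gives the same grasp; the last joint's range is limited). The gripper opens to 85 mm and grips with 20 to 120 N. Pads are 22 mm wide; open, the fingers measure 114 mm over their backs; the gripper's body (76 mm by 85 mm) begins 54 mm behind the grasp point. The pads swing forward as they close: fully open they stand 13 mm farther back than shut.
Start: joints at [-1.481, 0.286, 1.577, -0, 1.279, -0.15], TCP at [0.16, -0.656, 0.231] pointing down, gripper open.
Joint ranges: [-2.77, 2.77], [-0.9, 2.22], [0.21, 2.48], [-1.53, 4.67], [0.24, 2.81], [-2.84, 2.84]. Speed limits (rad/s): [2.79, 2.79, 3.14, 3.14, 3.14, 3.14].

## Interface

Orientations are given as a unit quaternion [x, y, z, w].
In Python, from plant import ctrl gives the robot as it stands.
- The arm moves only by the tool jog_arm, called after "Emit:" as name(argument=value, ...), one argument or row to a line, values as JSON. Schema: {"type":"object","properties":{"deltas":{"type":"array","items":{"type":"number"},"minItems":7,"maxItems":70},"grip_n":{"type":"number"},"only":{"type":"string"},"quiet":{"type":"boolean"},"lines":{"type":"string"}},"required":["deltas"],"additionalProperties":false}. deltas is one flat list of numbers that holds 1 to 10 rows one after another, with no inner brackets; each row has 7 numbers: dx, dy, dz in parts of the range, where 1.0 means 1 m, then a rotation vector rx, ry, rz in parts of the range, where 1.0 means 2 rad, then the opening from 0.0 (shut) to 1.0 (fully open); each row is the pose to reach, as a shift and turn from the pose commanded when the call began, along the tool's axes at that moment; what a row does not reach only later rows make up. A row lasts 1/8 s, in which the tool goes at most 0.0625 m and 0.188 rad, less where a joint would pass 70% of its speed; a pose out of reach is approached as far as the arm can. The fingers move at their own pace and stop on an object; grip_n is the grip in N (left out, the last holds). Time passes only in rows, so rows that do not move let the fingers close. The tool returns the time, the measured TCP pose, the force, the opening and the grip force at its end. only (a regular expression) keeps the lines of the reply that match it, lines (a string "A,B") keeps lines A to B, and quiet returns only ok. A shift or turn number past 1, either way, is cut back to 1. Input that does not fit is refused with a message, and nothing moves.
- ctrl.get_state(): the state, without advancing time (a new reading comes with each control period).
- ctrl.read_camera(name): name is "side" or "top" or "wrist"; returns a dict with "pixels" (400x640x3 uint8, red, green, blue), "camera_matrix" (3x3 intrinsics, pixels), "xyz" and "orientation" of the camera in the world. Camera axes: x right, y down, z forward; pixel columns grow to the right and rows downward; lengths in m; the calibration is good to about 2 mm. The wrist camera is an equidistant fisheye: a pixel r from the principal point sees the ray r / f radians off the axis. A picture is of the moment at which its call begins. There is no depth.
- ctrl.sign_off(): hands the job in; it is judged then, once.
Trained networks look in the newest picture that a camera, given by its name, has taken for a name from the list of things; names that differ only in an ending like _2 or _b are one class to them, and where a whole thing is asked for, a point or a joint stands for the part that bears it (a point fixed in the world has none). Each returns a list of dicts, best first, with "conf" (0 to 1); they miss things now and then, are a little off and sometimes report something else, mostly with a low value. They report only what shows in the picture. A call takes as long as a camera call. They do not tell look-alikes from the thing itself.
- ctrl.recognise(camera, thing): "position" ([x, y, z] in m, in world coordinates, good to about 4 mm: the middle of the surface that is visible of it).
- ctrl.masks_of(camera, thing): "region" (400x640 bool, what is visible of it).
- ctrl.mark_of(camera, thing): "position" ([x, y, z] in m, in world coordinates, good to about 4 mm: a listed point, or the origin of a listed thing).
The state is a dict: "time": time; "qpos": joint angles; "dq": joint speeds; "joint_efforts": joint torques, N m; "eef_pos": TCP position; "tcp_rot": TCP orientation; "contact_force": force on the tool from outside, world axes, zero at the start; "wrist_torque": the same for the moment, N m; "opening": opening from 0.0 (shut) to 1.0 (fully open); "finger_force": force on a finger pad.
Only numpy, scipy, OpenCV 4.12 (cv2) and the standard library are available. Lean on these libraries where they do the work, as an engineer would, in place of code of your own. Each camera call takes 0.05 s, during which the arm holds its last target. There are 200 camera calls.

## Working session

There is one attempt and no reset: what is moved stays moved. The work goes in short steps, Python scripts to look and compute and a tool call to move; the robot and the scene stay as the last step left them, time stands still between calls to the robot, and variables do not carry over. Pictures are saved under pics/ and viewed, at most 14 in all, crops included, and the job is handed in when it is done.

```bash
ls; mkdir -p pics; python3 - <<'E'
from plant import ctrl
import cv2
print(ctrl.pinch_z, ctrl.get_state())
for c in ("top","side"):
    r=ctrl.read_camera(c); print(c,r["xyz"],r["orientation"],r["camera_matrix"])
    cv2.imwrite(f"pics/{c}0.png",r["pixels"][:,:,::-1])
    for t in ("dome","chisel","tracer","planisher","seat_dome","seat_chisel","seat_tracer","seat_planisher","rest_a","rest_b"):
        print(t,[(d["conf"].__round__(2),[round(float(v),4) for v in d["position"]]) for d in ctrl.mark_of(c,t)][:5])
E
```

```text
pics
0.0187 {'time': 0.0, 'qpos': array([-1.48099667e+00,  2.87192704e-01,  1.57815615e+00,  4.11548460e-05,
        1.27859824e+00, -1.49967921e-01]), 'dq': array([0.0003532 , 0.00198084, 0.00022982, 0.00035089, 0.00134849,
       0.00082327]), 'joint_efforts': array([-1.14222104e-03, -4.05983484e+01, -2.92626625e+01, -1.29169603e-04,
        5.94483427e-03, -2.61207189e-08]), 'eef_pos': array([ 0.16029769, -0.65502485,  0.22994044]), 'tcp_rot': array([ 9.92822565e-01,  1.19590838e-01,  5.50996212e-05, -1.17609533e-03]), 'contact_force': array([ 0.34733744, -0.32142443, -0.40559995]), 'wrist_torque': array([-0.0662796 ,  0.03576804,  0.0556957 ]), 'finger_force': 0.0, 'opening': 1.0002365454585607}
top [ 0.24360741 -0.03985672  1.10254409] [-0.69917859  0.70689025 -0.07473033  0.07662154] [[418.85268294   0.         320.02018778]
 [  0.         418.85268294 202.90335593]
 [  0.           0.           1.        ]]
dome [(0.62, [0.5351, -0.1537, 0.0439])]
chisel [(0.79, [0.5648, -0.2811, 0.0399])]
tracer [(0.97, [0.3113, -0.3387, 0.0045]), (0.91, [0.3214, 0.1531, 0.0081]), (0.88, [0.5
[... 730 characters left out ...]
91575]
 [  0.           0.           1.        ]]
dome [(0.66, [0.5362, -0.1517, 0.0432])]
chisel [(0.66, [0.5579, -0.2826, 0.0406])]
tracer [(0.7, [0.3217, 0.1495, 0.0036]), (0.65, [0.5185, -0.4866, 0.004]), (0.65, [0.3452, 0.416, 0.0045]), (0.63, [0.5075, -0.0886, 0.0357]), (0.63, [0.5084, -0.2207, 0.0009])]
planisher [(0.73, [0.5366, -0.2143, 0.0418])]
seat_dome [(0.58, [0.4984, -0.1555, 0.0044])]
seat_chisel [(0.64, [0.5249, -0.294, -0.0045])]
seat_tracer [(0.77, [0.482, -0.098, 0.0015])]
seat_planisher [(0.74, [0.5057, -0.2191, 0.0002])]
rest_a [(0.83, [0.5028, -0.1922, -0.0033]), (0.56, [0.5108, 0.18, 0.0014])]
rest_b [(0.83, [0.5028, -0.1922, -0.0033]), (0.56, [0.5108, 0.18, 0.0014])]
```

View pics/top0.png

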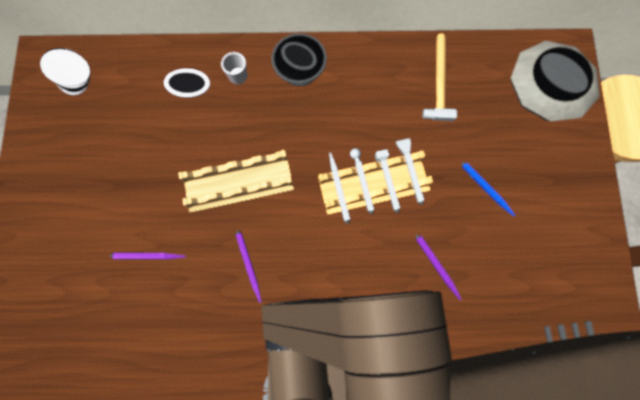

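View pics/side0.png

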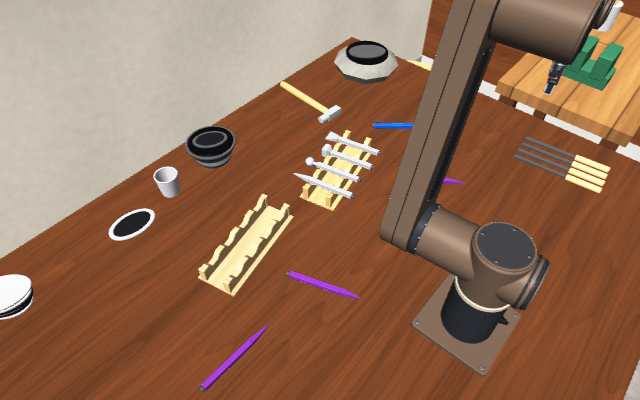

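The top view shows rest A (full) at about (375,182), holding from left to right tracer, dome, planisher and chisel. The empty rest B is at about (237,180), and the blue and purple look-alikes lie loose on the table. I'll fit the rest poses from the masks next.

```bash
cat > h.py <<'E'
from plant import ctrl
import numpy as np, cv2
from scipy.optimize import minimize
from scipy.spatial.transform import Rotation as R
def proj(cam,P):
    q=(np.asarray(P)-cam["xyz"])@R.from_quat(cam["orientation"]).as_matrix()
    return q[:,:2]/q[:,2:]*cam["camera_matrix"][0,0]+cam["camera_matrix"][:2,2]
def box(x0,x1,y0,y1,z0,z1): return np.array([[x,y,z] for x in(x0,x1) for y in(y0,y1) for z in(z0,z1)])
BX=[box(-.019,.091,-.142,.142,0,.008)]+[box(a-.007,a+.007,-.142,.142,0,.035) for a in(0,.072)]
for a in(0,.072):
    for y0,y1 in((.122,.142),(.056,.076),(-.010,.010),(-.076,-.056),(-.142,-.122)): BX.append(box(a-.007,a+.007,y0,y1,.030,.051))
def world(p,P):
    c,s=np.cos(p[2]),np.sin(p[2]); return np.asarray(P)@np.array([[c,s,0],[-s,c,0],[0,0,1]])+[p[0],p[1],0]
def sil(cam,p,S=4):
    m=np.zeros((400*S,640*S),np.uint8)
    for b in BX:
        h=cv2.convexHull(((proj(cam,world(p,b))+.5)*S).astype(np.float32)); cv2.fillConvexPoly(m,np.round(h).astype(np.int32),255)
    return cv2.resize(m,(640,400),interpolation=cv2.INTER_AREA)/255.
def fit(views,p0,excl=None):
    def cost(u):
        p=np.array(p0)+np.array(u)*[.01,.01,.05]
        return sum((np.abs(sil(c,p)-m)*w).sum() for c,m,w in views)
    best=min((minimize(cost,[a,b,y],method="Nelder-Mead",options=dict(xatol=.01,fatol=.5,initial_simplex=np.array([a,b,y])+np.array([[0,0,0],[.6,0,0],[0,.6,0],[0,0,1]]))) for a,b,y in((0,0,0),(0,0,1.5))),key=lambda r:r.fun)
    return np.array(p0)+best.x*[.01,.01,.05],best.fun
def loc(p,q):
    d=np.array(q[:2])-p[:2]; c,s=np.cos(p[2]),np.sin(p[2]); return np.round([1e3*(c*d[0]+s*d[1]),1e3*(-s*d[0]+c*d[1])],1)
def go(target,yaw,z):
    s=ctrl.get_state(); M=R.from_quat(s["tcp_rot"])
    T=R.from_euler("z",yaw)*R.from_euler("x",np.pi)
    print("d",np.round(M.inv().apply(np.array([*target,z])-s["eef_pos"]),4),"rot",np.round((M.inv()*T).as_rotvec(),4))
E
python3 - <<'E'
from h import *
A=(.507,-.191,.22);B=(.510,.180,.22)
views={"A":[],"B":[]};pos={}
for c in("top","side"):
    cam=ctrl.read_camera(c); pm=np.zeros((400,640),bool)
    for t in("tracer","dome","planisher","chisel"):
        for d in ctrl.masks_of(c,t): pm|=d["region"]
        for d in ctrl.mark_of(c,t):
            q=d["position"]
            if q[2]>.025 and d["conf"]>.5: pos.setdefault(t,[]).append(q)
    seats=np.zeros((400,640),bool)
    for t in("tracer","dome","planisher","chisel"):
        for d in ctrl.masks_of(c,"seat_"+t): seats|=d["region"]
    ms=ctrl.masks_of(c,"rest_a"); print(c,[(round(d["conf"],2),int(d["region"].sum()),np.argwhere(d["region"]).mean(0).round()) for d in ms],seats.sum())
    for n,p in(("A",A),("B",B)):
        uv=proj(cam,[[p[0]+.03,p[1],.02]])[0][::-1]
        d=min(ms,key=lambda d:np.linalg.norm(np.argwhere(d["region"]).mean(0)-uv))
        m=d["region"]|(seats if n=="A" else False)
        w=1.-(cv2.dilate(pm.astype(np.uint8),np.ones((3,3)))>0) if n=="A" else np.ones((400,640))
        views[n].append((cam,m*1.,w))
for n,p in(("A",A),("B",B)):
    r=fit(views[n],p); print(n,r[0].round(4),r[1],[fit([v],p)[0].round(4) for v in views[n]])
    if n=="A":
        for t in pos: print(t,np.mean(pos[t],0).round(4),[loc(r[0],q) for q in pos[t]])
    np.save(n,r[0])
E
```

```text
top [(0.97, 4240, array([181., 237.])), (0.97, 1832, array([185., 372.]))] 3150
side [(0.87, 4247, array([247., 246.])), (0.8, 1058, array([182., 331.]))] 682
A [ 0.5031 -0.1916  0.2273] 353.38823529411764 [array([ 0.503 , -0.1915,  0.2188]), array([ 0.5038, -0.1911,  0.2283])]
tracer [ 0.5096 -0.0871  0.0422] [array([32. , 98.9]), array([ 27.9, 101.7])]
dome [ 0.5384 -0.1509  0.044 ] [array([44.8, 31.1]), array([42.4, 32.2])]
chisel [ 0.5606 -0.2771  0.0404] [array([ 36.8, -95.2]), array([ 36.6, -97.4])]
planisher [ 0.5403 -0.2151  0.0391] [array([ 31. , -31.3])]
B [0.5114 0.1761 0.2135] 325.7176470588235 [array([0.5124, 0.1752, 0.2137]), array([0.5109, 0.1763, 0.2106])]
```

```bash
python3 - <<'E'
from h import *
A=np.load("A.npy")
for c in("top","side"):
    cam=ctrl.read_camera(c); K=cam["camera_matrix"]; M=R.from_quat(cam["orientation"])
    for t,L in(("tracer",195),("dome",181),("planisher",167),("chisel",181)):
        o=[]
        for d in ctrl.masks_of(c,t):
            v=np.argwhere(d["region"])[:,::-1]+0.
            ray=M.apply(np.c_[(v-K[:2,2])/K[0,0],np.ones(len(v))])
            P=cam["xyz"]+ray*((.042-cam["xyz"][2])/ray[:,2:])
            l=np.array([loc(A,q) for q in P])
            if abs(l[:,1].mean())<130 and abs(l[:,0].mean()-40)<60:
                k=l[l[:,0]<20]; f=np.polyfit(l[(l[:,0]<80),0],l[l[:,0]<80,1],1)
                o.append((round(d["conf"],2),"tail+85",l[:,0].min()+85,"head",l[:,0].max()-(L-85),"y36",np.polyval(f,36).round(1),"sl",f[0].round(3)))
        print(c,t,o,[(round(d["conf"],2),loc(A,d["position"])) for d in ctrl.mark_of(c,t) if d["position"][2]>.025])
p=world(A,[[.032,.099,0]])[0]; go(p[:2],A[2],.15)
E
```

```text
top tracer [(0.93, 'tail+85', np.float64(28.700000000000003), 'head', np.float64(-0.29999999999999716), 'y36', np.float64(98.1), 'sl', np.float64(-0.011))] [(0.72, array([ 33.4, 101.1]))]
top dome [(0.85, 'tail+85', np.float64(36.8), 'head', np.float64(34.400000000000006), 'y36', np.float64(31.7), 'sl', np.float64(-0.005))] [(0.96, array([40.9, 33.1]))]
top planisher [(0.97, 'tail+85', np.float64(23.5), 'head', np.float64(25.900000000000006), 'y36', np.float64(-34.4), 'sl', np.float64(-0.005))] [(0.75, array([ 25.7, -31.6]))]
top chisel [(0.73, 'tail+85', np.float64(29.200000000000003), 'head', np.float64(29.200000000000003), 'y36', np.float64(-100.2), 'sl', np.float64(0.002))] [(0.91, array([ 36.6, -99. ]))]
side tracer [(0.74, 'tail+85', np.float64(26.1), 'head', np.float64(17.099999999999994), 'y36', np.float64(99.5), 'sl', np.float64(-0.019)), (0.33, 'tail+85', np.float64(24.700000000000003), 'head', np.float64(1.0999999999999943), 'y36', np.float64(-32.4), 'sl', np.float64(-0.018))] [(0.64, array([ 31.8, 101.6]))]
side dome [(0.93, 'tail+85', np.float64(34.3), 'head', np.float64(33.0), 'y36', np.float64(33.6), 'sl', np.float64(-0.008))] [(0.7, array([41.1, 33.2])), (0.25, array([ 36.3, -98.4]))]
side planisher [] [(0.79, array([ 29.7, -33.1]))]
side chisel [(0.6, 'tail+85', np.float64(29.799999999999997), 'head', np.float64(22.0), 'y36', np.float64(-97.6), 'sl', np.float64(-0.015)), (0.16, 'tail+85', np.float64(66.6), 'head', np.float64(-12.099999999999994), 'y36', np.float64(105.4), 'sl', np.float64(-0.035))] [(0.64, array([  34.2, -100.2]))]
d [ 0.4764 -0.468   0.0813] rot [-0.      0.      0.0125]
```

Units first: turns go in shares of 2 rad. So 0.0125 rad / 2 = 0.0063.

Emit:
jog_arm(
  deltas=[0.475, -0.468, 0.06, 0, 0, 0.0063, 0.5, 0.475, -0.468, 0.06, 0, 0, 0.0063, 0.5, 0.475, -0.468, 0.06, 0, 0, 0.0063, 0.5, 0.475, -0.468, 0.06, 0, 0, 0.0063, 0.5, 0.475, -0.468, 0.06, 0, 0, 0.0063, 0.5, 0.475, -0.468, 0.06, 0, 0, 0.0063, 0.5, 0.475, -0.468, 0.06, 0, 0, 0.0063, 0.5, 0.475, -0.468, 0.06, 0, 0, 0.0063, 0.5, 0.475, -0.468, 0.06, 0, 0, 0.0063, 0.5, 0.475, -0.468, 0.06, 0, 0, 0.0063, 0.5],
  grip_n=70,
)

```text
time: 4.65
eef_pos: [0.4883, -0.1242, 0.1757]
tcp_rot: [0.994, 0.113, 0.001, 0.0]
contact_force: [0.0, -1.1, -0.4]
opening: 0.502
finger_force: 0.0
```

```bash
python3 - <<'E'
from h import *
A=np.load("A.npy");p=world(A,[[.031,.099,0]])[0]; go(p[:2],A[2],.15)
E
```

```text
d [ 0.0301 -0.03    0.0257] rot [ 0.0011 -0.0012 -0.    ]
```

Emit:
jog_arm(
  deltas=[0.03, -0.03, 0.025, 0, 0, 0, 0.5, 0.03, -0.03, 0.025, 0, 0, 0, 0.5, 0.03, -0.03, 0.025, 0, 0, 0, 0.5],
)

```text
time: 5.03
eef_pos: [0.5098, -0.0902, 0.1506]
tcp_rot: [0.994, 0.114, 0.0, 0.0]
contact_force: [0.3, -0.9, -0.3]
opening: 0.503
finger_force: 0.0
```

```bash
python3 - <<'E'
from h import *
A=np.load("A.npy");p=world(A,[[.031,.099,0]])[0]; go(p[:2],A[2],.0235)
w=ctrl.read_camera("wrist"); print(w["xyz"],w["orientation"],w["camera_matrix"][0])
cv2.imwrite("pics/w1.png",w["pixels"][:,:,::-1])
for t in("tracer","dome","planisher","chisel"): print(t,[(round(d["conf"],2),loc(A,d["position"]),round(d["position"][2],3)) for d in ctrl.mark_of("wrist",t)])
print([(round(d["conf"],2),np.round(d["position"],4)) for d in ctrl.mark_of("wrist","rest_a")])
E
```

```text
d [ 0.0016 -0.0019  0.1271] rot [ 0.0005 -0.      0.0005]
[ 0.5822015  -0.0734541   0.29279649] [ 0.77393111 -0.61528213 -0.0934812   0.11713156] [309.70691629   0.         322.29446114]
tracer [(0.73, array([-99.8, 372.2]), 0.008), (0.72, array([ 30.7, 103.2]), 0.042), (0.62, array([ -49.9, -289.3]), 0.006), (0.54, array([ 26.5, -29.1]), 0.043)]
dome []
planisher [(0.95, array([ 26.7, -32.5]), 0.045)]
chisel [(0.95, array([  36.3, -101. ]), 0.038)]
[(0.91, array([ 0.4992, -0.1898, -0.0009])), (0.61, array([ 0.5096,  0.1727, -0.003 ])), (0.56, array([ 0.5112, -0.0835,  0.0412]))]
```

View pics/w1.png

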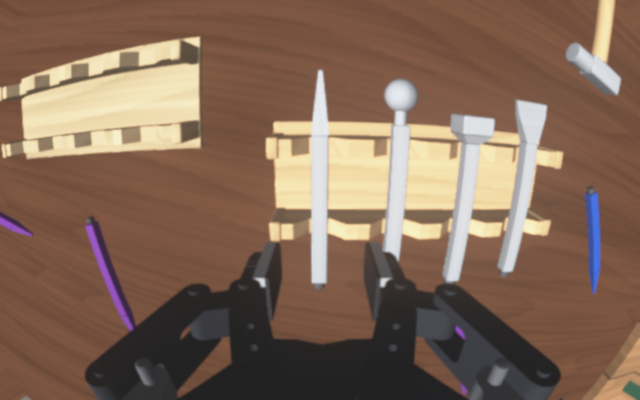

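The wrist view shows the tracer at column 320, midway between the fingers, with the dome, planisher and chisel to its right. I'll descend and grip.

Emit:
jog_arm(
  deltas=[0.001, -0.0015, 0.05, 0, 0, 0, 0.4, 0.001, -0.0015, 0.09, 0, 0, 0, 0.4, 0.001, -0.0015, 0.115, 0, 0, 0, 0.4, 0.001, -0.0015, 0.127, 0, 0, 0, 0.4, 0.001, -0.0015, 0.127, 0, 0, 0, 0, 0.001, -0.0015, 0.127, 0, 0, 0, 0, 0.001, -0.0015, 0.127, 0, 0, 0, 0, 0.001, -0.0015, 0.127, 0, 0, 0, 0, 0.001, -0.0015, 0.127, 0, 0, 0, 0],
  grip_n=70,
)

```text
time: 6.45
eef_pos: [0.5106, -0.0883, 0.0237]
tcp_rot: [0.994, 0.113, 0.0, 0.0]
contact_force: [-0.5, 0.9, -0.6]
opening: 0.15
finger_force: 68.5
```

Emit:
jog_arm(
  deltas=[0, 0, -0.03, 0, 0, 0, 0, 0, 0, -0.08, 0, 0, 0, 0, 0, 0, -0.115, 0, 0, 0, 0, 0, 0, -0.115, 0, 0, 0, 0],
)

```text
time: 6.95
eef_pos: [0.5128, -0.0891, 0.142]
tcp_rot: [0.994, 0.113, 0.004, 0.002]
contact_force: [0.5, -1.3, -1.9]
opening: 0.148
finger_force: 68.6
```

```bash
python3 - <<'E'
from h import *
A=np.load("A.npy");B=np.load("B.npy");p=world(B,[[.036,.099,0]])[0]; print(p);go(p[:2],B[2],.14)
print(loc(A,ctrl.get_state()["eef_pos"]))
E
```

```text
[0.52559373 0.28051769 0.        ]
d [ 0.0958 -0.3572  0.001 ] rot [ 0.0044 -0.0067  0.0139]
[32.5 97.6]
```

Converted, 0.0139 rad / 2 = 0.007.

Emit:
jog_arm(
  deltas=[0.0958, -0.357, 0, 0, 0, 0.007, 0, 0.0958, -0.357, 0, 0, 0, 0.007, 0, 0.0958, -0.357, 0, 0, 0, 0.007, 0, 0.0958, -0.357, 0, 0, 0, 0.007, 0, 0.0958, -0.357, 0, 0, 0, 0.007, 0, 0.0958, -0.357, 0, 0, 0, 0.007, 0, 0.0958, -0.357, 0, 0, 0, 0.007, 0, 0.0958, -0.357, 0, 0, 0, 0.007, 0],
)

```text
time: 7.95
eef_pos: [0.522, 0.2807, 0.136]
tcp_rot: [0.994, 0.107, -0.002, 0.001]
contact_force: [0.3, -0.4, -1.8]
opening: 0.152
finger_force: 68.9
```

```bash
python3 - <<'E'
from h import *
B=np.load("B.npy");p=world(B,[[.036,.099,0]])[0]; go(p[:2],B[2],.0235)
w=ctrl.read_camera("wrist"); cv2.imwrite("pics/w2.png",w["pixels"][:,:,::-1])
for t in("tracer",): print(t,[(round(d["conf"],2),loc(B,d["position"]),round(d["position"][2],3)) for d in ctrl.mark_of("wrist",t)])
print([(round(d["conf"],2),np.round(d["position"],4)) for d in ctrl.mark_of("wrist","rest_a")])
E
```

```text
d [0.0039 0.0008 0.1125] rot [0.0009 0.0038 0.0007]
tracer [(0.98, array([ 32.7, 102.5]), 0.156), (0.87, array([-109.7,  265.8]), 0.007), (0.62, array([-301.4, -459.9]), 0.008)]
[(0.81, array([ 0.5082,  0.1709, -0.0021])), (0.23, array([ 0.4819, -0.0934, -0.0014]))]
```

View pics/w2.png

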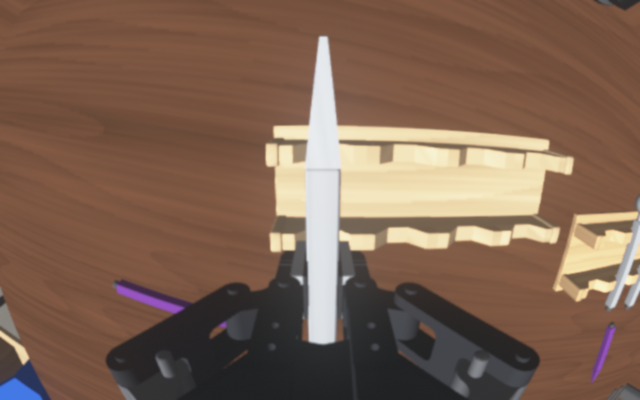

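The tracer is held straight, with its tip at (323,38) and its bar over rest B's leftmost notch. I'll descend part way and recheck.

Emit:
jog_arm(
  deltas=[0.001, 0, 0.05, 0, 0, 0, 0, 0.002, 0, 0.075, 0, 0, 0, 0, 0.002, 0, 0.075, 0, 0, 0, 0],
)

```text
time: 8.48
eef_pos: [0.5234, 0.2796, 0.0606]
tcp_rot: [0.994, 0.106, -0.003, 0.001]
contact_force: [-0.6, -0.4, -1.2]
opening: 0.152
finger_force: 68.9
```

```bash
python3 - <<'E'
from h import *
B=np.load("B.npy");p=world(B,[[.036,.099,0]])[0]; go(p[:2],B[2],.0235)
E
```

```text
d [ 0.0025 -0.0005  0.0371] rot [ 0.0007  0.0061 -0.0021]
```

Converted, 0.006 rad / 2 = 0.003.

Emit:
jog_arm(
  deltas=[0.0025, -0.0005, 0.02, 0, 0.003, 0, 0, 0.0025, -0.0005, 0.032, 0, 0.003, 0, 0, 0.0025, -0.0005, 0.0368, 0, 0.003, 0, 0, 0.0025, -0.0005, 0.0368, 0, 0.003, 0, 0, 0.0025, -0.0005, 0.0368, 0, 0.003, 0, 0],
)

```text
time: 9.1
eef_pos: [0.5282, 0.2828, 0.0274]
tcp_rot: [0.994, 0.107, 0.004, -0.0]
contact_force: [0.0, -0.5, -1.8]
opening: 0.148
finger_force: 69.0
```

Emit:
jog_arm(
  deltas=[0, 0, 0, 0, 0, 0, 0, 0, 0, 0, 0, 0, 0, 0],
)

```text
time: 9.35
eef_pos: [0.5278, 0.2827, 0.0269]
tcp_rot: [0.994, 0.107, 0.003, -0.0]
contact_force: [0.7, -0.3, -1.5]
opening: 0.151
finger_force: 69.0
```

Emit:
jog_arm(
  deltas=[0, 0, 0.002, 0, 0, 0, 0, 0, 0, 0.002, 0, 0, 0, 0],
)

```text
time: 9.6
eef_pos: [0.5274, 0.2825, 0.0243]
tcp_rot: [0.994, 0.106, 0.003, -0.0]
contact_force: [0.8, 0.5, -2.0]
opening: 0.145
finger_force: 69.0
```

Emit:
jog_arm(
  deltas=[-0.002, 0.001, 0.001, 0, 0, 0, 0, -0.002, 0.001, 0.001, 0, 0, 0, 0, -0.002, 0.001, 0.001, 0, 0, 0, 0],
)

```text
time: 9.98
eef_pos: [0.5263, 0.2813, 0.0239]
tcp_rot: [0.994, 0.106, 0.003, -0.0]
contact_force: [0.0, 0.5, 1.7]
opening: 0.15
finger_force: 69.2
```

Emit:
jog_arm(
  deltas=[0, 0, 0.001, 0, 0, 0, 0, 0, 0, 0.001, 0, 0, 0, 0],
)

```text
time: 10.22
eef_pos: [0.5263, 0.2813, 0.0237]
tcp_rot: [0.994, 0.106, 0.003, -0.0]
contact_force: [-0.7, -0.5, 4.4]
opening: 0.148
finger_force: 69.9
```

Emit:
jog_arm(
  deltas=[0, 0, 0, 0, 0, 0, 0.35, 0, 0, 0, 0, 0, 0, 0.35, 0, 0, 0, 0, 0, 0, 0.35, 0, 0, -0.03, 0, 0, 0, 0.4, 0, 0, -0.08, 0, 0, 0, 0.4, 0, 0, -0.115, 0, 0, 0, 0.4, 0, 0, -0.115, 0, 0, 0, 0.4, 0, 0, -0.115, 0, 0, 0, 0.4],
)

```text
time: 11.22
eef_pos: [0.5244, 0.2807, 0.1363]
tcp_rot: [0.994, 0.106, 0.002, -0.0]
contact_force: [0.1, -0.1, -0.4]
opening: 0.403
finger_force: 0.0
```

```bash
python3 - <<'E'
from h import *
A=np.load("A.npy");B=np.load("B.npy")
w=ctrl.read_camera("wrist"); cv2.imwrite("pics/w3.png",w["pixels"][:,:,::-1])
for c in("wrist","top","side"):
    if c!="wrist": ctrl.read_camera(c)
    print(c,[(round(d["conf"],2),loc(B,d["position"]),round(d["position"][2],3)) for d in ctrl.mark_of(c,"tracer") if d["position"][2]>.025])
p=world(A,[[.039,.033,0]])[0]; go(p[:2],A[2],.14)
E
```

```text
wrist [(0.79, array([ 38.7, 102.5]), 0.042)]
top [(0.77, array([38.1, 96.4]), 0.04)]
side [(0.93, array([ 35.2, 100.3]), 0.04)]
d [-0.0825  0.4236 -0.0041] rot [ 0.0003 -0.0037 -0.0139]
```

View pics/w3.png

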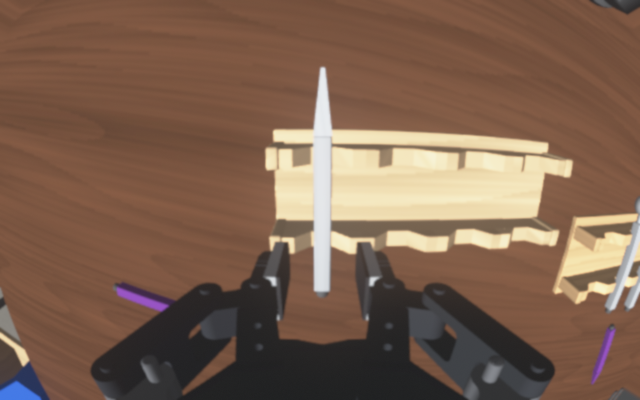

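The tracer lies in rest B's leftmost notch at column 322, level and centred. The dome is next.

Converted, -0.0139 rad / 2 = -0.007.

Emit:
jog_arm(
  deltas=[-0.0825, 0.4236, -0.004, 0, 0, -0.007, 0.4, -0.0825, 0.4236, -0.004, 0, 0, -0.007, 0.4, -0.0825, 0.4236, -0.004, 0, 0, -0.007, 0.4, -0.0825, 0.4236, -0.004, 0, 0, -0.007, 0.4, -0.0825, 0.4236, -0.004, 0, 0, -0.007, 0.4, -0.0825, 0.4236, -0.004, 0, 0, -0.007, 0.4, -0.0825, 0.4236, -0.004, 0, 0, -0.007, 0.4, -0.0825, 0.4236, -0.004, 0, 0, -0.007, 0.4, -0.0825, 0.4236, -0.004, 0, 0, -0.007, 0.4, -0.0825, 0.4236, -0.004, 0, 0, -0.007, 0.4],
)

```text
time: 12.78
eef_pos: [0.5341, -0.149, 0.1406]
tcp_rot: [0.993, 0.114, 0.003, -0.001]
contact_force: [-0.4, 0.6, 0.0]
opening: 0.399
finger_force: 0.0
```

```bash
python3 - <<'E'
from h import *
A=np.load("A.npy")
ctrl.read_camera("wrist")
for t in("dome","planisher","chisel"): print(t,[(round(d["conf"],2),loc(A,d["position"]),round(d["position"][2],3)) for d in ctrl.mark_of("wrist",t)])
p=world(A,[[.039,.033,0]])[0]; go(p[:2],A[2],.0235)
E
```

```text
dome [(0.76, array([40.7, 31.9]), 0.047)]
planisher [(0.94, array([ 30.9, -30.6]), 0.046), (0.41, array([ 2.2, 33.8]), 0.0), (0.19, array([ -4.9, -33.7]), -0.003)]
chisel [(0.66, array([  36.2, -101.1]), 0.038)]
d [-0.0017  0.0011  0.1175] rot [-0.     -0.0059  0.0018]
```

Converted, -0.003 rad / 2 = -0.0015.

Emit:
jog_arm(
  deltas=[-0.001, 0.001, 0.05, 0, -0.0015, 0, 0.4, -0.001, 0.001, 0.09, 0, -0.0015, 0, 0.4, -0.001, 0.001, 0.11, 0, -0.0015, 0, 0.4, -0.001, 0.001, 0.1175, 0, -0.0015, 0, 0.4, -0.001, 0.001, 0.1175, 0, -0.0015, 0, 0.4, -0.001, 0.001, 0.1175, 0, -0.0015, 0, 0, -0.001, 0.001, 0.1175, 0, -0.0015, 0, 0, -0.001, 0.001, 0.1175, 0, -0.0015, 0, 0, -0.001, 0.001, 0.1175, 0, -0.0015, 0, 0],
  grip_n=80,
)

```text
time: 14.1
eef_pos: [0.5352, -0.1518, 0.0251]
tcp_rot: [0.994, 0.113, 0.003, 0.0]
contact_force: [-1.1, 1.7, 6.4]
opening: 0.146
finger_force: 79.5
```

```bash
python3 -c "
from h import *
s=ctrl.get_state();print(loc(np.load('A.npy'),s['eef_pos']))"
```

```text
[40.3 31.5]
```

Emit:
jog_arm(
  deltas=[0, 0, -0.03, 0, 0, 0, 0, 0, 0, -0.08, 0, 0, 0, 0, 0, 0, -0.115, 0, 0, 0, 0, 0, 0, -0.115, 0, 0, 0, 0, 0, 0, -0.115, 0, 0, 0, 0],
)

```text
time: 14.72
eef_pos: [0.5324, -0.151, 0.1362]
tcp_rot: [0.994, 0.113, -0.0, -0.001]
contact_force: [0.3, -0.5, -3.8]
opening: 0.144
finger_force: 78.7
```

```bash
python3 - <<'E'
from h import *
A=np.load("A.npy");B=np.load("B.npy");p=world(B,[[.036,.033,0]])[0]; print(p);go(p[:2],B[2],.14)
E
```

```text
[0.5395785  0.21601633 0.        ]
d [ 0.0896 -0.356  -0.003 ] rot [-0.0021 -0.0001  0.0137]
```

Converted, 0.0137 rad / 2 = 0.0069.

Emit:
jog_arm(
  deltas=[0.0896, -0.356, 0, 0, 0, 0.0069, 0, 0.0896, -0.356, 0, 0, 0, 0.0069, 0, 0.0896, -0.356, 0, 0, 0, 0.0069, 0, 0.0896, -0.356, 0, 0, 0, 0.0069, 0, 0.0896, -0.356, 0, 0, 0, 0.0069, 0, 0.0896, -0.356, 0, 0, 0, 0.0069, 0, 0.0896, -0.356, 0, 0, 0, 0.0069, 0, 0.0896, -0.356, 0, 0, 0, 0.0069, 0, 0.0896, -0.356, 0, 0, 0, 0.0069, 0, 0.0896, -0.356, 0, 0, 0, 0.0069, 0],
)

```text
time: 15.98
eef_pos: [0.541, 0.2142, 0.1383]
tcp_rot: [0.994, 0.106, 0.001, -0.0]
contact_force: [0.5, -0.2, -2.3]
opening: 0.152
finger_force: 79.0
```

```bash
python3 - <<'E'
from h import *
B=np.load("B.npy");p=world(B,[[.036,.033,0]])[0]; go(p[:2],B[2],.0245)
E
```

```text
d [-0.0013 -0.0021  0.1138] rot [ 0.0001 -0.0023 -0.0019]
```

Emit:
jog_arm(
  deltas=[-0.001, -0.002, 0.05, 0, 0, 0, 0, -0.001, -0.002, 0.085, 0, 0, 0, 0, -0.001, -0.002, 0.1, 0, 0, 0, 0, -0.001, -0.002, 0.108, 0, 0, 0, 0, -0.001, -0.002, 0.11, 0, 0, 0, 0, -0.001, -0.002, 0.11, 0, 0, 0, 0, -0.001, -0.002, 0.11, 0, 0, 0, 0],
)

```text
time: 16.85
eef_pos: [0.5407, 0.2175, 0.03]
tcp_rot: [0.994, 0.107, 0.003, -0.0]
contact_force: [-0.1, 0.1, -3.0]
opening: 0.15
finger_force: 79.0
```

Emit:
jog_arm(
  deltas=[0, 0, 0.001, 0, 0, 0, 0, 0, 0, 0.002, 0, 0, 0, 0, 0, 0, 0.002, 0, 0, 0, 0],
)

```text
time: 17.23
eef_pos: [0.5397, 0.2173, 0.0266]
tcp_rot: [0.994, 0.107, 0.001, -0.0]
contact_force: [0.3, -0.1, -2.7]
opening: 0.142
finger_force: 79.0
```

Emit:
jog_arm(
  deltas=[0, 0.001, 0.0015, 0, 0, 0, 0, 0, 0.001, 0.0015, 0, 0, 0, 0, 0, 0.001, 0.0015, 0, 0, 0, 0],
)

```text
time: 17.6
eef_pos: [0.5402, 0.2163, 0.0253]
tcp_rot: [0.994, 0.107, 0.002, -0.0]
contact_force: [0.6, -0.2, -2.1]
opening: 0.144
finger_force: 79.2
```

Emit:
jog_arm(
  deltas=[0, 0, 0.001, 0, 0, 0, 0, 0, 0, 0.001, 0, 0, 0, 0],
)

```text
time: 17.85
eef_pos: [0.5402, 0.2163, 0.0251]
tcp_rot: [0.994, 0.107, 0.001, -0.0]
contact_force: [-3.2, -1.3, 4.8]
opening: 0.144
finger_force: 80.1
```

Contact is made, so I'll release, lift and go for the planisher.

Emit:
jog_arm(
  deltas=[0, 0, 0, 0, 0, 0, 0.35, 0, 0, 0, 0, 0, 0, 0.35, 0, 0, 0, 0, 0, 0, 0.35, 0, 0, -0.03, 0, 0, 0, 0.4, 0, 0, -0.08, 0, 0, 0, 0.4, 0, 0, -0.115, 0, 0, 0, 0.4, 0, 0, -0.115, 0, 0, 0, 0.4, 0, 0, -0.115, 0, 0, 0, 0.4],
)

```text
time: 18.85
eef_pos: [0.5391, 0.2161, 0.1383]
tcp_rot: [0.994, 0.107, 0.001, -0.0]
contact_force: [-0.8, -0.4, 0.3]
opening: 0.395
finger_force: 0.0
```

```bash
python3 - <<'E'
from h import *
A=np.load("A.npy");B=np.load("B.npy")
for c in("wrist","top","side"):
    ctrl.read_camera(c)
    for t in ("tracer","dome"): print(c,[(round(d["conf"],2),loc(B,d["position"]),round(d["position"][2],3)) for d in ctrl.mark_of(c,t) if d["position"][2]>.025])
p=world(A,[[.029,-.033,0]])[0]; go(p[:2],A[2],.14)
E
```

```text
wrist [(0.96, array([ 38.9, 102.1]), 0.042)]
wrist [(0.58, array([35. , 31.2]), 0.046)]
top []
top [(0.61, array([37.1, 32.5]), 0.042)]
side [(0.67, array([37.2, 99.4]), 0.04)]
side [(0.59, array([41.4, 32.8]), 0.046)]
d [-0.0926  0.4233 -0.0014] rot [ 0.     -0.0022 -0.0137]
```

Converted, -0.0137 rad / 2 = -0.0069.

Emit:
jog_arm(
  deltas=[-0.0926, 0.4233, -0.001, 0, 0, -0.0069, 0.4, -0.0926, 0.4233, -0.001, 0, 0, -0.0069, 0.4, -0.0926, 0.4233, -0.001, 0, 0, -0.0069, 0.4, -0.0926, 0.4233, -0.001, 0, 0, -0.0069, 0.4, -0.0926, 0.4233, -0.001, 0, 0, -0.0069, 0.4, -0.0926, 0.4233, -0.001, 0, 0, -0.0069, 0.4, -0.0926, 0.4233, -0.001, 0, 0, -0.0069, 0.4, -0.0926, 0.4233, -0.001, 0, 0, -0.0069, 0.4, -0.0926, 0.4233, -0.001, 0, 0, -0.0069, 0.4, -0.0926, 0.4233, -0.001, 0, 0, -0.0069, 0.4],
)

```text
time: 20.55
eef_pos: [0.5389, -0.2156, 0.1397]
tcp_rot: [0.993, 0.114, 0.001, -0.0]
contact_force: [-0.3, 0.3, 0.1]
opening: 0.403
finger_force: 0.0
```

```bash
python3 - <<'E'
from h import *
A=np.load("A.npy")
ctrl.read_camera("wrist")
for t in("planisher","chisel"): print(t,[(round(d["conf"],2),loc(A,d["position"]),round(d["position"][2],3)) for d in ctrl.mark_of("wrist",t)])
p=world(A,[[.029,-.033,0]])[0]; go(p[:2],A[2],.0245)
E
```

```text
planisher [(0.63, array([ 27., -34.]), 0.042)]
chisel [(0.91, array([ 38.8, -99.2]), 0.04)]
d [-0.0011  0.0013  0.1155] rot [-0.    -0.003  0.002]
```

Converted, -0.003 rad / 2 = -0.0015.

Emit:
jog_arm(
  deltas=[-0.001, 0.001, 0.05, 0, -0.0015, 0.001, 0.4, -0.001, 0.001, 0.09, 0, -0.0015, 0.001, 0.4, -0.001, 0.001, 0.11, 0, -0.0015, 0.001, 0.4, -0.001, 0.001, 0.1155, 0, -0.0015, 0.001, 0.4, -0.001, 0.001, 0.1155, 0, -0.0015, 0.001, 0.4, -0.001, 0.001, 0.1155, 0, -0.0015, 0.001, 0, -0.001, 0.001, 0.1155, 0, -0.0015, 0.001, 0, -0.001, 0.001, 0.1155, 0, -0.0015, 0.001, 0, -0.001, 0.001, 0.1155, 0, -0.0015, 0.001, 0],
  grip_n=85,
)

```text
time: 21.82
eef_pos: [0.5397, -0.2186, 0.0265]
tcp_rot: [0.994, 0.112, 0.001, 0.001]
contact_force: [-1.9, 2.9, 6.5]
opening: 0.137
finger_force: 84.0
```

```bash
python3 -c "
from h import *
s=ctrl.get_state();print(loc(np.load('A.npy'),s['eef_pos']))"
```

```text
[ 29.6 -34.6]
```

Emit:
jog_arm(
  deltas=[0, 0, -0.03, 0, 0, 0, 0, 0, 0, -0.08, 0, 0, 0, 0, 0, 0, -0.115, 0, 0, 0, 0, 0, 0, -0.115, 0, 0, 0, 0, 0, 0, -0.115, 0, 0, 0, 0],
)

```text
time: 22.45
eef_pos: [0.5372, -0.2175, 0.1372]
tcp_rot: [0.994, 0.112, -0.001, -0.001]
contact_force: [0.8, 0.1, -5.5]
opening: 0.146
finger_force: 83.4
```

```bash
python3 - <<'E'
from h import *
A=np.load("A.npy");B=np.load("B.npy");p=world(B,[[.0365,-.033,0]])[0]; print(p);go(p[:2],B[2],.14)
E
```

```text
[0.5540519 0.1516209 0.       ]
d [ 0.0988 -0.3561 -0.0022] rot [-0.0023  0.0026  0.0117]
```

Converted, 0.0117 rad / 2 = 0.0059.

Emit:
jog_arm(
  deltas=[0.0988, -0.356, 0, 0, 0, 0.0059, 0, 0.0988, -0.356, 0, 0, 0, 0.0059, 0, 0.0988, -0.356, 0, 0, 0, 0.0059, 0, 0.0988, -0.356, 0, 0, 0, 0.0059, 0, 0.0988, -0.356, 0, 0, 0, 0.0059, 0, 0.0988, -0.356, 0, 0, 0, 0.0059, 0, 0.0988, -0.356, 0, 0, 0, 0.0059, 0, 0.0988, -0.356, 0, 0, 0, 0.0059, 0, 0.0988, -0.356, 0, 0, 0, 0.0059, 0, 0.0988, -0.356, 0, 0, 0, 0.0059, 0],
)

```text
time: 23.7
eef_pos: [0.5553, 0.1496, 0.139]
tcp_rot: [0.994, 0.106, -0.0, 0.0]
contact_force: [-0.1, 0.9, -2.8]
opening: 0.14
finger_force: 84.0
```

```bash
python3 - <<'E'
from h import *
B=np.load("B.npy");p=world(B,[[.0365,-.033,0]])[0]; go(p[:2],B[2],.0255)
E
```

```text
d [-0.0007 -0.0023  0.1135] rot [ 0.0001  0.0007 -0.0021]
```

Emit:
jog_arm(
  deltas=[-0.001, -0.0015, 0.05, 0, 0, 0, 0, -0.001, -0.0015, 0.085, 0, 0, 0, 0, -0.001, -0.0015, 0.1, 0, 0, 0, 0, -0.001, -0.0015, 0.108, 0, 0, 0, 0, -0.001, -0.0015, 0.11, 0, 0, 0, 0, -0.001, -0.0015, 0.11, 0, 0, 0, 0, -0.001, -0.0015, 0.11, 0, 0, 0, 0],
)

```text
time: 24.58
eef_pos: [0.555, 0.1523, 0.0307]
tcp_rot: [0.994, 0.107, 0.001, 0.0]
contact_force: [0.1, 0.8, -2.7]
opening: 0.144
finger_force: 83.9
```

Emit:
jog_arm(
  deltas=[0, 0, 0.001, 0, 0, 0, 0, 0, 0, 0.002, 0, 0, 0, 0, 0, 0, 0.002, 0, 0, 0, 0],
)

```text
time: 24.95
eef_pos: [0.5539, 0.1521, 0.0274]
tcp_rot: [0.994, 0.107, -0.0, 0.0]
contact_force: [-0.2, 0.2, -3.6]
opening: 0.141
finger_force: 83.9
```

Emit:
jog_arm(
  deltas=[0, 0, 0.001, 0, 0, 0, 0, 0, 0, 0.001, 0, 0, 0, 0, 0, 0, 0.001, 0, 0, 0, 0],
)

```text
time: 25.32
eef_pos: [0.5541, 0.1521, 0.0266]
tcp_rot: [0.994, 0.107, 0.0, 0.0]
contact_force: [-0.4, 0.1, -0.5]
opening: 0.144
finger_force: 84.3
```

Emit:
jog_arm(
  deltas=[0, 0, 0.001, 0, 0, 0, 0, 0, 0, 0.001, 0, 0, 0, 0],
)

```text
time: 25.58
eef_pos: [0.5541, 0.1521, 0.0266]
tcp_rot: [0.994, 0.107, -0.0, 0.0]
contact_force: [-4.2, -0.3, 4.9]
opening: 0.144
finger_force: 85.2
```

Emit:
jog_arm(
  deltas=[0, 0, 0, 0, 0, 0, 0.35, 0, 0, 0, 0, 0, 0, 0.35, 0, 0, 0, 0, 0, 0, 0.35, 0, 0, -0.03, 0, 0, 0, 0.4, 0, 0, -0.08, 0, 0, 0, 0.4, 0, 0, -0.115, 0, 0, 0, 0.4, 0, 0, -0.115, 0, 0, 0, 0.4, 0, 0, -0.115, 0, 0, 0, 0.4],
)

```text
time: 26.58
eef_pos: [0.5534, 0.152, 0.1395]
tcp_rot: [0.994, 0.107, -0.001, 0.0]
contact_force: [-0.1, -0.2, -0.8]
opening: 0.398
finger_force: 0.0
```

```bash
python3 - <<'E'
from h import *
A=np.load("A.npy");B=np.load("B.npy")
w=ctrl.read_camera("wrist"); cv2.imwrite("pics/w4.png",w["pixels"][:,:,::-1])
for t in ("tracer","dome","planisher"): print([(round(d["conf"],2),loc(B,d["position"]),round(d["position"][2],3)) for d in ctrl.mark_of("wrist",t) if d["position"][2]>.025])
p=world(A,[[.035,-.099,0]])[0]; go(p[:2],A[2],.14)
E
```

```text
[(0.9, array([ 36.6, 101.3]), 0.044)]
[(0.88, array([36.9, 32.9]), 0.047)]
[(0.6, array([ 35.2, -31.8]), 0.043)]
d [-0.0853  0.4237 -0.0013] rot [-0.0004  0.0033 -0.0138]
```

View pics/w4.png

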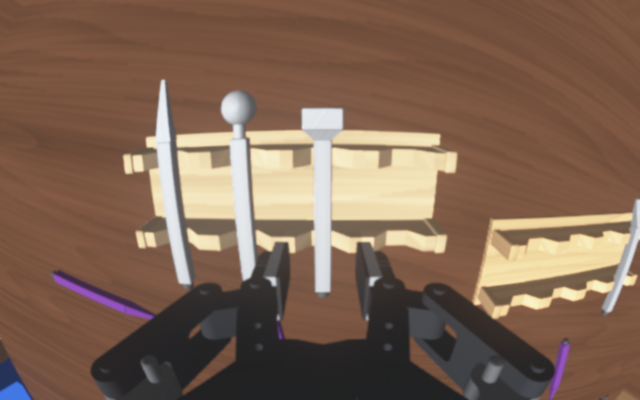

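The tracer (170,180), dome (242,190) and planisher (322,200) all lie in rest B in the right order. The chisel is still in rest A at the right edge, so I'll fetch it now.

Converted, -0.0138 rad / 2 = -0.0069.

Emit:
jog_arm(
  deltas=[-0.0853, 0.4237, -0.001, 0, 0, -0.0069, 0.4, -0.0853, 0.4237, -0.001, 0, 0, -0.0069, 0.4, -0.0853, 0.4237, -0.001, 0, 0, -0.0069, 0.4, -0.0853, 0.4237, -0.001, 0, 0, -0.0069, 0.4, -0.0853, 0.4237, -0.001, 0, 0, -0.0069, 0.4, -0.0853, 0.4237, -0.001, 0, 0, -0.0069, 0.4, -0.0853, 0.4237, -0.001, 0, 0, -0.0069, 0.4, -0.0853, 0.4237, -0.001, 0, 0, -0.0069, 0.4, -0.0853, 0.4237, -0.001, 0, 0, -0.0069, 0.4, -0.0853, 0.4237, -0.001, 0, 0, -0.0069, 0.4],
)

```text
time: 28.02
eef_pos: [0.5603, -0.2784, 0.1408]
tcp_rot: [0.993, 0.114, -0.001, -0.001]
contact_force: [1.0, 0.6, 1.4]
opening: 0.399
finger_force: 0.0
```

```bash
python3 - <<'E'
from h import *
A=np.load("A.npy")
ctrl.read_camera("wrist")
for t in("chisel",): print(t,[(round(d["conf"],2),loc(A,d["position"]),round(d["position"][2],3)) for d in ctrl.mark_of("wrist",t)])
p=world(A,[[.035,-.099,0]])[0]; go(p[:2],A[2],.0245)
E
```

```text
chisel [(0.69, array([  40. , -101.2]), 0.041), (0.53, array([ 3. , 32.8]), -0.0)]
d [-0.0015  0.0014  0.1168] rot [-0.0004  0.0003  0.002 ]
```

Converted, 0.002 rad / 2 = 0.001.

Emit:
jog_arm(
  deltas=[-0.001, 0.001, 0.05, 0, 0, 0.001, 0.4, -0.001, 0.001, 0.09, 0, 0, 0.001, 0.4, -0.001, 0.001, 0.11, 0, 0, 0.001, 0.4, -0.001, 0.001, 0.1165, 0, 0, 0.001, 0.4, -0.001, 0.001, 0.1165, 0, 0, 0.001, 0.4, -0.001, 0.001, 0.1165, 0, 0, 0.001, 0, -0.001, 0.001, 0.1165, 0, 0, 0.001, 0, -0.001, 0.001, 0.1165, 0, 0, 0.001, 0, -0.001, 0.001, 0.1165, 0, 0, 0.001, 0],
  grip_n=80,
)

```text
time: 29.25
eef_pos: [0.5609, -0.2816, 0.0272]
tcp_rot: [0.994, 0.112, 0.001, 0.001]
contact_force: [-1.3, 2.6, 5.7]
opening: 0.146
finger_force: 80.1
```

```bash
python3 -c "
from h import *
s=ctrl.get_state();print(loc(np.load('A.npy'),s['eef_pos']))"
```

```text
[  36.  -100.8]
```

Emit:
jog_arm(
  deltas=[0, 0, -0.03, 0, 0, 0, 0, 0, 0, -0.08, 0, 0, 0, 0, 0, 0, -0.115, 0, 0, 0, 0, 0, 0, -0.115, 0, 0, 0, 0, 0, 0, -0.115, 0, 0, 0, 0],
)

```text
time: 29.88
eef_pos: [0.5585, -0.2805, 0.1377]
tcp_rot: [0.994, 0.112, -0.001, -0.001]
contact_force: [0.0, 0.2, -3.8]
opening: 0.147
finger_force: 79.1
```

```bash
python3 - <<'E'
from h import *
A=np.load("A.npy");B=np.load("B.npy");p=world(B,[[.036,-.099,0]])[0]; print(p);go(p[:2],B[2],.14)
E
```

```text
[0.56754802 0.08701359 0.        ]
d [ 0.0909 -0.3562 -0.0017] rot [-0.0024  0.0023  0.0119]
```

Converted, 0.0117 rad / 2 = 0.0059.

Emit:
jog_arm(
  deltas=[0.0909, -0.356, 0, 0, 0, 0.0059, 0, 0.0909, -0.356, 0, 0, 0, 0.0059, 0, 0.0909, -0.356, 0, 0, 0, 0.0059, 0, 0.0909, -0.356, 0, 0, 0, 0.0059, 0, 0.0909, -0.356, 0, 0, 0, 0.0059, 0, 0.0909, -0.356, 0, 0, 0, 0.0059, 0, 0.0909, -0.356, 0, 0, 0, 0.0059, 0, 0.0909, -0.356, 0, 0, 0, 0.0059, 0, 0.0909, -0.356, 0, 0, 0, 0.0059, 0, 0.0909, -0.356, 0, 0, 0, 0.0059, 0],
)

```text
time: 31.12
eef_pos: [0.5688, 0.0848, 0.1396]
tcp_rot: [0.994, 0.106, -0.0, 0.0]
contact_force: [0.0, -0.8, -3.6]
opening: 0.144
finger_force: 79.4
```

```bash
python3 - <<'E'
from h import *
B=np.load("B.npy");p=world(B,[[.036,-.099,0]])[0]; go(p[:2],B[2],.0265)
E
```

```text
d [-0.0007 -0.0025  0.1131] rot [ 0.      0.0006 -0.0019]
```

Emit:
jog_arm(
  deltas=[-0.001, -0.002, 0.05, 0, 0, 0, 0, -0.001, -0.002, 0.085, 0, 0, 0, 0, -0.001, -0.002, 0.1, 0, 0, 0, 0, -0.001, -0.002, 0.108, 0, 0, 0, 0, -0.001, -0.002, 0.11, 0, 0, 0, 0, -0.001, -0.002, 0.11, 0, 0, 0, 0, -0.001, -0.002, 0.11, 0, 0, 0, 0],
)

```text
time: 32.0
eef_pos: [0.5683, 0.0879, 0.0311]
tcp_rot: [0.994, 0.107, 0.001, 0.0]
contact_force: [-0.5, -0.5, -2.7]
opening: 0.146
finger_force: 79.4
```

Emit:
jog_arm(
  deltas=[0, 0, 0.001, 0, 0, 0, 0, 0, 0, 0.002, 0, 0, 0, 0, 0, 0, 0.002, 0, 0, 0, 0],
)

```text
time: 32.38
eef_pos: [0.5672, 0.0879, 0.0278]
tcp_rot: [0.994, 0.107, -0.0, 0.0]
contact_force: [-0.0, 0.5, -3.7]
opening: 0.145
finger_force: 79.4
```

Emit:
jog_arm(
  deltas=[0, 0, 0.001, 0, 0, 0, 0, 0, 0, 0.001, 0, 0, 0, 0, 0, 0, 0.001, 0, 0, 0, 0],
)

```text
time: 32.75
eef_pos: [0.5675, 0.0878, 0.0272]
tcp_rot: [0.994, 0.107, 0.0, 0.0]
contact_force: [-1.6, -0.1, -0.3]
opening: 0.144
finger_force: 79.8
```

Emit:
jog_arm(
  deltas=[0, 0, 0.001, 0, 0, 0, 0, 0, 0, 0.001, 0, 0, 0, 0],
)

```text
time: 33.0
eef_pos: [0.5675, 0.0878, 0.0272]
tcp_rot: [0.994, 0.107, -0.0, 0.0]
contact_force: [-4.6, -0.0, 5.9]
opening: 0.142
finger_force: 80.7
```

Emit:
jog_arm(
  deltas=[0, 0, 0, 0, 0, 0, 0.35, 0, 0, 0, 0, 0, 0, 0.35, 0, 0, 0, 0, 0, 0, 0.35, 0, 0, -0.03, 0, 0, 0, 0.4, 0, 0, -0.08, 0, 0, 0, 0.4, 0, 0, -0.12, 0, 0, 0, 0.4, 0, 0, -0.15, 0, 0, 0, 0.4, 0, 0, -0.15, 0, 0, 0, 0.4, 0, 0, -0.15, 0, 0, 0, 0.4],
)

```text
time: 34.12
eef_pos: [0.5666, 0.0878, 0.1746]
tcp_rot: [0.994, 0.107, -0.001, -0.0]
contact_force: [-0.7, 0.6, -0.1]
opening: 0.399
finger_force: 0.0
```

```bash
python3 - <<'E'
from h import *
B=np.load("B.npy")
for c in("wrist","top","side"):
    w=ctrl.read_camera(c)
    if c!="side": cv2.imwrite(f"pics/{c}5.png",w["pixels"][:,:,::-1])
    for t in ("tracer","dome","planisher","chisel"): print(c,t,[(round(d["conf"],2),loc(B,d["position"]),round(d["position"][2],3)) for d in ctrl.mark_of(c,t) if d["position"][2]>.025])
E
```

```text
wrist tracer [(0.57, array([ 38.5, 101.1]), 0.042)]
wrist dome [(0.95, array([37.9, 33.2]), 0.045)]
wrist planisher [(0.93, array([ 34.9, -30.2]), 0.044)]
wrist chisel [(0.66, array([ 39.1, -98.9]), 0.038)]
top tracer [(0.59, array([39.2, 97.2]), 0.042)]
top dome []
top planisher []
top chisel [(0.58, array([  36.2, -100.7]), 0.042)]
side tracer [(0.77, array([ 37.1, 100. ]), 0.041)]
side dome [(0.55, array([36.4, 35.1]), 0.045)]
side planisher [(0.65, array([ 35.7, -31.4]), 0.04)]
side chisel [(0.77, array([ 33.3, -96.6]), 0.042)]
```

View pics/wrist5.png

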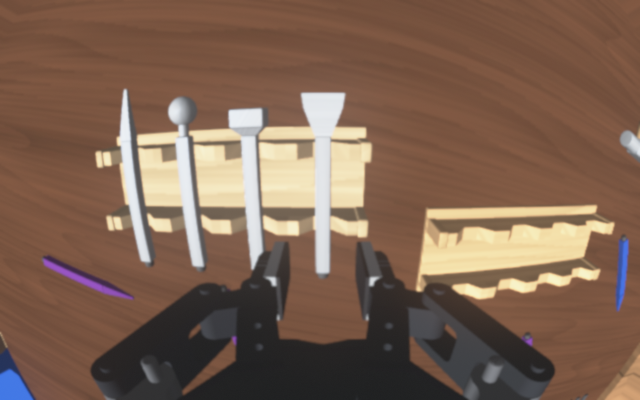

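All four lie in rest B in the right order at columns 137, 190, 250 and 323. Each is within a few mm of its target, and rest A is empty, so I'll hand in.

```bash
python3 -c "
from plant import ctrl
print(ctrl.sign_off())"
```

```text
the job is handed in; nothing more can be done
None
```

I moved all four punches to the empty rest in their original order (tracer, dome, planisher, chisel from left to right) and handed the job in at about 34 s; the last camera readings put each within about 4 mm of its place, but sign-off gave no verdict.

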